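# Let the red-capped jar out of the rolling spice rack

## Task

The sloping two-lane spice rack holds a jar with a red cap in one lane and a jar with a yellow cap in the other. With your fingertips, press down the blue pad at the rear of the lever over the red-capped jar's lane, far enough that the gate at the lever's other end lifts and this jar rolls out into the bay at the front, then let the lever come back up so that the gate is shut again. Do not touch or lift the jars themselves, keep the other lane's lever up and its jar in, and do not disturb the salt shaker, mug or glass.

Things in the scene. Friction and masses are not known exactly. Their poses are not given: they have to be found in the camera images.
- rack: Fixed wooden jar rack, 290 mm deep (x) by 258 mm wide (y); walls 94 mm high, three axle posts up to 125 mm. Origin at the centre of its underside, on the worktop; its -x is the front (low end, exit bays, facing roughly toward the robot), +x the rear, +y the left lane. Lane middles at y = +61 and -61 mm. The exit bays lie 60 to 134 mm in front of the centre, behind a 48 mm high lip.
- left_lever (a joint): Lever of the left lane, a seesaw bar whose axle lies 45 mm behind the rack's centre, 112 mm above the worktop. 0 = at rest, gate shut; grows as the blue pad at its rear end is pressed down, to the stop at 0.52 rad. Its front end carries the gate; the jar passes under it from about 0.3 to 0.4 rad. A spring shuts it when released; the press takes about 2 N at the start, 4 N at the stop.
- right_lever (a joint): Lever of the right lane, a seesaw bar whose axle lies 45 mm behind the rack's centre, 112 mm above the worktop. 0 = at rest, gate shut; grows as the blue pad at its rear end is pressed down, to the stop at 0.52 rad. Its front end carries the gate; the jar passes under it from about 0.3 to 0.4 rad. A spring shuts it when released; the press takes about 2 N at the start, 4 N at the stop.
- left_pad (a point): Blue roller, 24 mm thick, 50 mm long (across the lane), at the rear end of the left lever; the point is its centre, 130 mm behind the rack's centre (rack +x), 61 mm to the left (rack +y), 137 mm above the worktop at rest (its top 149 mm). It sinks about 44 mm when pressed to the stop, shifting under 3 mm fore and aft.
- right_pad (a point): Blue roller, 24 mm thick, 50 mm long (across the lane), at the rear end of the right lever; the point is its centre, 130 mm behind the rack's centre (rack +x), 61 mm to the right (rack -y), 137 mm above the worktop at rest (its top 149 mm). It sinks about 44 mm when pressed to the stop, shifting under 3 mm fore and aft.
- red_jar_mid (a point): Middle of the jar with the red cap, glass, 45 mm in diameter, 106 mm long, about 0.12 kg, lying across its lane. At the start it rests on its gate in either one of the two lanes: 6 mm forward of the rack's centre, 61 mm to one side, 68 mm above the worktop. Out in its front bay it lies some 100 mm in front of the rack's centre, 37 mm above the worktop.
- yellow_jar_mid (a point): Middle of the jar with the yellow cap, glass, 45 mm in diameter, 106 mm long, about 0.12 kg, lying across its lane. At the start it rests on its gate in either one of the two lanes: 6 mm forward of the rack's centre, 61 mm to one side, 68 mm above the worktop. Out in its front bay it lies some 100 mm in front of the rack's centre, 37 mm above the worktop.
- red_jar: The jar with the red cap as a body; origin at the centre of its foot, z along the jar toward the cap.
- yellow_jar: The jar with the yellow cap as a body; origin at the centre of its foot, z along the jar toward the cap.
- salt: Salt shaker, clear with a grey top, 44 mm wide and 90 mm high, standing loose close beside the rack's left wall; origin at the centre of its underside.
- mug: Small white mug with a green band, 61x85x51 mm, loose on the worktop to the left of the rack; origin at the centre of its underside.
- glass: Small clear glass, 49 mm wide and 62 mm high, loose on the worktop to the right of the rack; origin at the centre of its underside.
Things that resemble listed ones, but are neither listed nor needed, are in the scene too. Leave any pink look-alike of the yellow_jar alone.

How it is judged:
On the way, in this order (a step that is already met when the one before it is completed fails the run):
1. the pad of the red-capped jar's lane is pressed down with the fingers, lifting its gate (lever above 0.2 rad) (((y of red_jar_mid in the frame of rack above 0 m and (value of joint left_lever above 0.2 rad and contact force between the fingers and anything else above 0.4 N and distance between the grasp point and left_pad below 0.07 m)) or (y of red_jar_mid in the frame of rack below 0 m and (value of joint right_lever above 0.2 rad and contact force between the fingers and anything else above 0.4 N and distance between the grasp point and right_pad below 0.07 m)))), for 0.1 s.
2. the red-capped jar has rolled out into the front bay (x of red_jar_mid in the frame of rack below -0.075 m and height (world z) of red_jar_mid below 0.055 m), for 0.1 s.
At the end, for the whole second after the job is handed in: The red-capped jar lies at rest in the front bay of its lane (its middle 75 to 135 mm in front of the rack's centre and lower than 55 mm), the yellow-capped jar is still behind its gate, and both levers are back up (below 0.08 rad) with the gates shut (all of step 2 and x of red_jar_mid in the frame of rack above -0.135 m and linear speed of red_jar below 0.03 m/s and x of yellow_jar_mid in the frame of rack above -0.03 m and height (world z) of yellow_jar_mid above 0.055 m and value of joint each of left_lever, right_lever below 0.08 rad); the robot touches nothing.
It fails at once if the other lane's lever was pressed (beyond 0.15 rad) or its jar let out ((y of yellow_jar_mid in the frame of rack above 0 m and value of joint left_lever above 0.15 rad) or (y of yellow_jar_mid in the frame of rack below 0 m and value of joint right_lever above 0.15 rad) or x of yellow_jar_mid in the frame of rack below -0.04 m).
It fails at once if a jar was touched by the robot (contact force between any of the fingers, the arm and red_jar above 0.5 N or contact force between any of the fingers, the arm and yellow_jar above 0.5 N).
It fails at once if a jar was lifted out of its lane (height (world z) of any of red_jar_mid, yellow_jar_mid above 0.11 m).
It fails at once if the salt shaker, mug or glass was moved by more than 20 mm or tipped (distance of any of salt, mug, glass from where it was at the start of the episode above 0.02 m or angle between any of salt, mug, glass's own z axis and vertical above 0.4 rad).
It also fails if it takes over 32 s, if anything falls off the work surface, if the arm or the gripper's body presses on something with over 40 N, if the wrist force passes 120 N, or if a joint passes its speed limit or range.

## Robot

A 6-joint arm with a two-finger parallel gripper is mounted at the origin on a cart in front of the work surface, level with it; the furniture and walls round the work are solid. World frame = base frame: x ahead of the robot, y to its left, z up, the work surface at z = 0. Lengths are in m, angles in rad, forces in N, time in s.
With the tool pointing down it reaches from about 0.35 to 0.85 m from the base axis. Payload 8.1 kg.
Tool frame: the origin (TCP) lies at the centre of the arm's flange, where the gripper is bolted on; the fingertips stand 186 mm ahead of it and the grasp point (between the pads) lies 167 mm ahead of it; z points along the fingers, y is the line along which they close (so a half turn about z gives the same grasp; the last joint's range is limited). The gripper opens to 93 mm and grips with 3 to 60 N. Pads are 15 mm wide; open, the fingers measure 128 mm over their backs; the gripper's body (75 mm by 188 mm) begins 65 mm behind the grasp point.
Start: joints at [-1.192, 0.13, 1.488, -0, 1.523, -0.085], TCP at [0.268, -0.537, 0.405] pointing down, gripper open.
Joint ranges: [-2.96, 2.96], [-0.89, 2.26], [0.02, 2.5], [-1.34, 4.48], [0, 2.73], [-2.66, 2.66]. Speed limits (rad/s): [2.39, 2.39, 2.79, 3.14, 3.14, 3.14].

## Interface

Orientations are given as a rotation vector (axis times angle).
In Python, from plant import read_state, read_camera, camera_params, robot gives the robot as it stands.
- The arm moves only by the tool carry_out, never from a script. Its argument "targets" is a list of rows, each an object of numbers: "hand": the opening in per cent of the stroke, from 0 (shut) to 100 (fully open); "x", "y", "z": the shift along the tool's x, y, z in m; "ax", "ay", "az": the turn, a rotation vector about the tool's x, y, z in rad. In form: [{"hand": .., "x": .., "y": .., "z": .., "ax": .., "ay": .., "az": ..}, ...]. A call has 1 to 8 rows; each row is the pose to reach, as a shift and turn from the pose commanded when the call began, along the tool's axes at that moment; what a row does not reach only later rows make up. A row lasts 1/8 s, in which the tool goes at most 62.5 mm and 10.7 degrees, less where a joint would pass 70% of its speed; a pose out of reach is approached as far as the arm can. A call with a gripper value outside its range is refused whole. The fingers move at their own pace and stop on an object; "newtons" is the grip in N (left out, the last holds). Time passes only in rows, so rows that repeat a pose let the fingers close. It gives the time, the measured TCP pose, the force, the opening and the grip force at its end, in the units of the state.
- read_state(): the state, without advancing time (a new reading comes with each control period).
- read_camera(name): name is "side" or "top" or "wrist"; returns (picture, depth): 400x640x3 uint8, blue, green, red; 400x640 float32, m along the optical axis (not along the pixel's ray), 0 where there is no reading.
- camera_params(name): a dict with "fx", "fy", "cx", "cy" (pixels), "position" and "rotation" of the camera in the world. Camera axes: x right, y up, looking along -z (the intrinsics and any distortion apply to the point x, -y, -z); pixel columns grow to the right and rows downward; lengths in m; the calibration is good to about 2 mm. A picture is of the moment at which its call begins: read the wrist's pose just before it. camera_params takes no time and is no camera call; for the wrist camera it gives the pose at the moment of the call.
- robot.close_job(): hands the job in; it is judged then, once.
The state is a dict: "t": time; "q": joint angles; "dq": joint speeds; "joint_torque": joint torques, N m; "tool_pos": TCP position; "orientation": TCP orientation; "force": force on the tool from outside, world axes, zero at the start; "wrist_torque": the same for the moment, N m; "opening": finger opening in m; "gripper_force": force on a finger pad.
Only numpy, scipy, OpenCV 4.12 (cv2) and the standard library are available. Lean on these libraries where they do the work, as an engineer would, in place of code of your own. Each camera call takes 0.05 s, during which the arm holds its last target. There are 200 camera calls.

## Working session

There is one attempt and no reset: what is moved stays moved. The work goes in short steps, Python scripts to look and compute and a tool call to move; the robot and the scene stay as the last step left them, time stands still between calls to the robot, and variables do not carry over. Pictures are saved under pics/ and viewed, at most 10 in all, crops included, and the job is handed in when it is done.

Besides the shell and the picture viewer there is one more tool, called after "Emit:" as name(argument=value, ...) on one line, values as JSON. carry_out: Moves the arm, as the interface text tells. Its arguments: {"type":"object","properties":{"targets":{"type":"array","items":{"type":"object","properties":{"hand":{"type":"number"},"x":{"type":"number"},"y":{"type":"number"},"z":{"type":"number"},"ax":{"type":"number"},"ay":{"type":"number"},"az":{"type":"number"}}}},"newtons":{"type":"number"}},"required":["targets"]}

```bash
mkdir -p pics; cat > h.py <<'E'
import numpy as np, cv2
from plant import read_state, read_camera, camera_params, robot
def world(p,u,v,d):
    c=np.array([(u-p['cx'])/p['fx']*d, -(v-p['cy'])/p['fy']*d, -d])
    return np.array(p['rotation'])@c+np.array(p['position'])
E
python3 - <<'E'
from h import *
for n in ('top','side'):
    im,d=read_camera(n); cv2.imwrite(f'pics/{n}0.png',im); np.save(f'{n}0.npy',d)
    p=camera_params(n); print(n,p)
print(read_state())
E
```

```text
top {'fx': 368.46275694449315, 'fy': 368.46275694449315, 'cx': 314.65716294410504, 'cy': 207.2289711179367, 'position': array([ 0.35916888, -0.05621863,  1.17356121]), 'rotation': array([ 0.08509074, -0.10654356, -1.56389451])}
side {'fx': 373.8244975754679, 'fy': 373.8244975754679, 'cx': 313.43463475558013, 'cy': 200.04577446717857, 'position': array([0.29010719, 0.88989616, 0.57090307]), 'rotation': array([ 0.15133152, -1.57458405, -2.50193419])}
{'t': 0.1, 'q': array([-1.19243900e+00,  1.31057946e-01,  1.48918179e+00, -3.54757589e-06,
        1.52301315e+00, -8.53960258e-02]), 'dq': array([ 0.00052724, -0.00316814, -0.00379974, -0.00151768, -0.00143794,
        0.000241  ]), 'joint_torque': array([ 5.88007752e-04, -5.61337888e+01, -4.93097305e+01,  7.70007796e-02,
        2.89886986e-02, -7.08638754e-05]), 'tool_pos': array([ 0.26832703, -0.53641751,  0.40380238]), 'orientation': array([-3.05591563e+00, -7.21574671e-01,  3.85946284e-04]), 'force': array([ 0.66253836, -0.78012503,  0.29998274]), 'wrist_torque': array([-0.00652108,  0.0351339 , -0.00156249]), 'gripper_force': 0.0, 'opening': 0.09285493940044616}
```

View pics/top0.png

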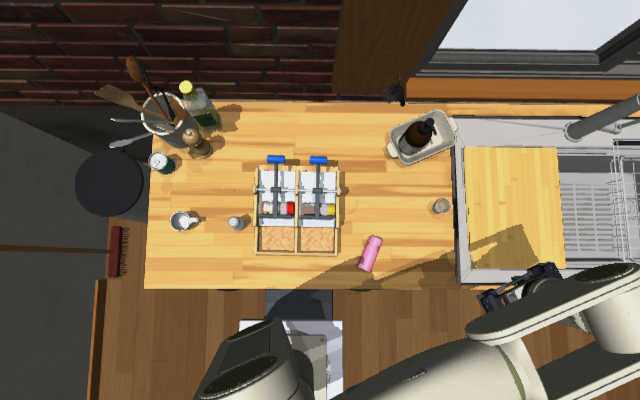

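View pics/side0.png

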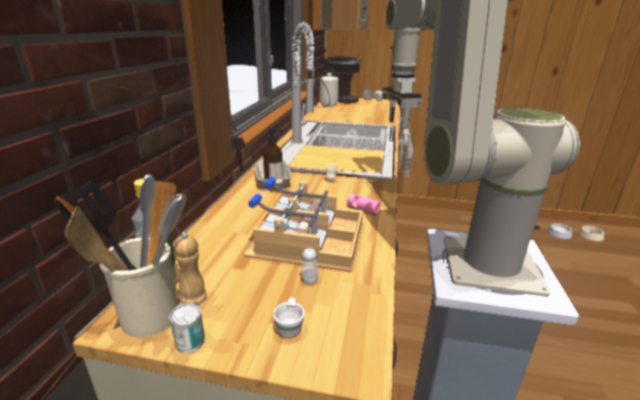

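The top view shows two candidate lanes. The left lane has the red cap at about (291,209) and its pad at (276,159). The right lane has the yellow cap at (331,210) and its pad at (318,159). A pink look-alike lies at (370,253). By the description I want the left lane's pad, so I'll check that in a crop and measure it.

```bash
sed -i "s/np.array(p\['rotation'\])@/cv2.Rodrigues(np.array(p['rotation'],float))[0]@/" h.py
python3 - <<'E'
from h import *
im=cv2.imread('pics/top0.png'); cr=cv2.resize(im[145:265,225:355],None,fx=4.6,fy=4.6,interpolation=cv2.INTER_CUBIC)
cv2.imwrite('pics/crop.png',cr)
for n in ('top','side'):
    im=cv2.imread(f'pics/{n}0.png');d=np.load(f'{n}0.npy');p=camera_params(n)
    h=cv2.cvtColor(im,cv2.COLOR_BGR2HSV); m=cv2.inRange(h,(105,150,80),(130,255,255))
    k,l,s,c=cv2.connectedComponentsWithStats(m)
    for i in range(1,k):
        if s[i,4]>25:
            vs,us=np.where((l==i)&(d>0)); w=np.array([world(p,u,v,d[v,u]) for u,v in zip(us,vs)])
            print(n,c[i].round(1),s[i],np.median(w,0).round(3),w.max(0).round(3),w.min(0).round(3))
p=camera_params('top');d=np.load('top0.npy')
for nm,u,v in [('red',291,209),('yel',331,210),('frontL',254,252),('frontR',338,252),('salt',236,223),('mug',180,221),('glass',441,206),('pinkj',370,253),('table',220,260),('bottle',420,130),('soap',188,88),('mill',195,140)]:
    print(nm,world(p,u,v,d[v,u]).round(3))
E
```

```text
top [275.5 158.8] [267 155  18   8 114] [0.623 0.041 0.147] [0.636 0.066 0.153] [0.614 0.018 0.139]
top [318.2 159.8] [310 156  17   8 116] [ 0.621 -0.079  0.148] [ 0.634 -0.056  0.155] [ 0.613 -0.102  0.14 ]
side [269.4 182.1] [265 178  10  10  62] [ 0.618 -0.064  0.145] [ 0.717 -0.05   0.149] [ 0.611 -0.34   0.035]
side [254.8 199.6] [250 195  10  10  61] [0.619 0.058 0.146] [0.627 0.073 0.149] [0.613 0.027 0.138]
red [ 0.486 -0.001  0.093]
yel [ 0.484 -0.119  0.093]
frontL [0.36  0.111 0.052]
frontR [ 0.359 -0.056  1.174]
salt [0.444 0.161 0.086]
mug [0.456 0.352 0.01 ]
glass [ 0.508 -0.476  0.011]
pinkj [ 0.358 -0.241  0.042]
table [0.335 0.224 0.002]
bottle [ 0.701 -0.364  0.178]
soap [0.776 0.258 0.269]
mill [0.676 0.272 0.148]
```

View pics/crop.png

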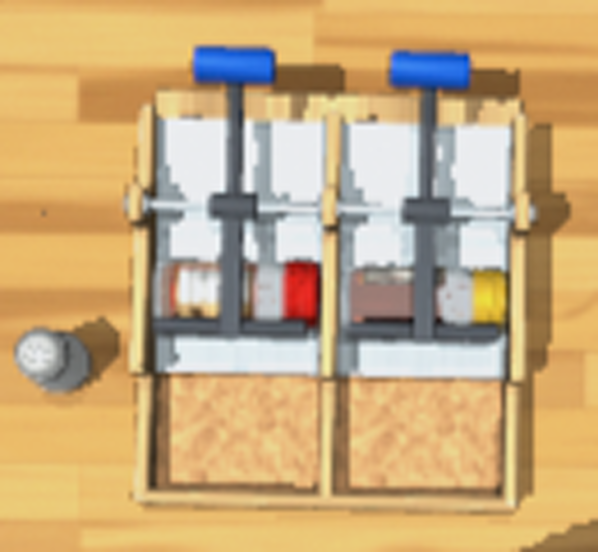

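The crop confirms the red cap in the left lane, at crop (300,290), and that lane's pad at crop (234,65). The two views agree: left pad centre at about (0.622, 0.041), top at z 0.149, matching the text. I'll move with the fingers shut, at height.

Emit:
carry_out(targets=[{"hand":0,"x":0.036,"y":-0.022,"z":0,"ax":0,"ay":0,"az":0.03},{"hand":0,"x":0.072,"y":-0.044,"z":0,"ax":0,"ay":0,"az":0.06},{"hand":0,"x":0.108,"y":-0.067,"z":0,"ax":0,"ay":0,"az":0.09},{"hand":0,"x":0.144,"y":-0.09,"z":0,"ax":0,"ay":0,"az":0.12},{"hand":0,"x":0.18,"y":-0.112,"z":0,"ax":0,"ay":0,"az":0.15},{"hand":0,"x":0.216,"y":-0.134,"z":0,"ax":0,"ay":0,"az":0.18},{"hand":0,"x":0.252,"y":-0.156,"z":0,"ax":0,"ay":0,"az":0.21},{"hand":0,"x":0.288,"y":-0.178,"z":0,"ax":0,"ay":0,"az":0.24}])

```text
t: 1.1
tool_pos: [0.4468, -0.2472, 0.4043]
orientation: [-3.122, -0.349, 0.001]
force: [0.6, -0.3, 0.2]
opening: 0.0178
gripper_force: 0.0
```

```bash
cat > go.py <<'E'
from h import *
import sys
s=read_state(); R=cv2.Rodrigues(s['orientation'])[0]; t=np.array([float(a) for a in sys.argv[1:4]])
print('t',s['t'],'pos',s['tool_pos'].round(4),'shift',(R.T@(t-s['tool_pos'])).round(4))
Rt=np.diag([1.,-1,-1]); print('turn',cv2.Rodrigues(R.T@Rt)[0].ravel().round(4),'F',s['force'].round(2),'open',s['opening'],'q',s['q'].round(2))
E
python3 go.py .622 .041 .39
```

```text
t 1.1 pos [ 0.4468 -0.2472  0.4043] shift [ 0.2345 -0.2424  0.0144]
turn [-0.0004  0.0005  0.2228] F [ 0.65 -0.3   0.21] open 0.017837273693547033 q [-0.61 -0.11  1.73  0.    1.52  0.74]
```

Emit:
carry_out(targets=[{"hand":0,"x":0.033,"y":-0.034,"z":0.002,"ax":0,"ay":0,"az":0.03},{"hand":0,"x":0.067,"y":-0.069,"z":0.004,"ax":0,"ay":0,"az":0.06},{"hand":0,"x":0.1,"y":-0.104,"z":0.006,"ax":0,"ay":0,"az":0.1},{"hand":0,"x":0.134,"y":-0.138,"z":0.008,"ax":0,"ay":0,"az":0.13},{"hand":0,"x":0.168,"y":-0.173,"z":0.01,"ax":0,"ay":0,"az":0.16},{"hand":0,"x":0.2,"y":-0.208,"z":0.012,"ax":0,"ay":0,"az":0.19},{"hand":0,"x":0.22,"y":-0.228,"z":0.014,"ax":0,"ay":0,"az":0.21},{"hand":0,"x":0.2345,"y":-0.2425,"z":0.0145,"ax":0,"ay":0,"az":0.223}])

```text
t: 2.1
tool_pos: [0.6215, 0.0415, 0.3892]
orientation: [-3.141, -0.002, 0.002]
force: [0.6, -0.2, 0.0]
opening: 0.0005
gripper_force: 0.0
```

```bash
python3 go.py .622 .041 .30; python3 -c "
from h import *
im,d=read_camera('side'); cv2.imwrite('pics/side1.png',cv2.resize(im[100:280,200:400],None,fx=3.3,fy=3.3))"
```

```text
t 2.1 pos [0.6215 0.0415 0.3892] shift [0.0006 0.0005 0.0892]
turn [-0.0001  0.0016  0.0016] F [ 0.6  -0.16  0.04] open 0.0004865463921863541 q [-0.02  0.2   1.44  0.    1.5   1.55]
```

View pics/side1.png

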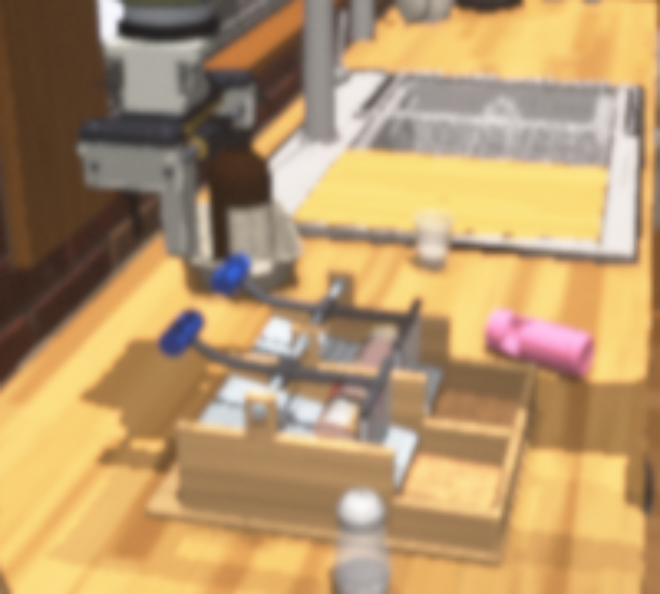

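The fingertips, at crop (180,250), hang right over the left pad at crop (182,332). Now I press.

Emit:
carry_out(targets=[{"hand":0,"x":0,"y":0,"z":0.03},{"hand":0,"x":0,"y":0,"z":0.05},{"hand":0,"x":0,"y":0,"z":0.06},{"hand":0,"x":0,"y":0,"z":0.07},{"hand":0,"x":0,"y":0,"z":0.08},{"hand":0,"x":0,"y":0,"z":0.088},{"hand":0,"x":0,"y":0,"z":0.093},{"hand":0,"x":0,"y":0,"z":0.093}])

```text
schema error: expected keys hand, x, y, z, ax, ay, az
```

```bash
python3 go.py .622 .041 .39; python3 -c "
from h import *
im,d=read_camera('side'); cv2.imwrite('pics/side2.png',cv2.resize(im[100:280,200:400],None,fx=3.3,fy=3.3))"
```

```text
t 2.15 pos [0.6221 0.0429 0.3891] shift [-0.0001  0.0019 -0.0009]
turn [-0.0013  0.001   0.0018] F [-1.72  0.46  0.65] open 0.000537457022353303 q [-0.01  0.2   1.44  0.    1.5   1.56]
```

View pics/side2.png

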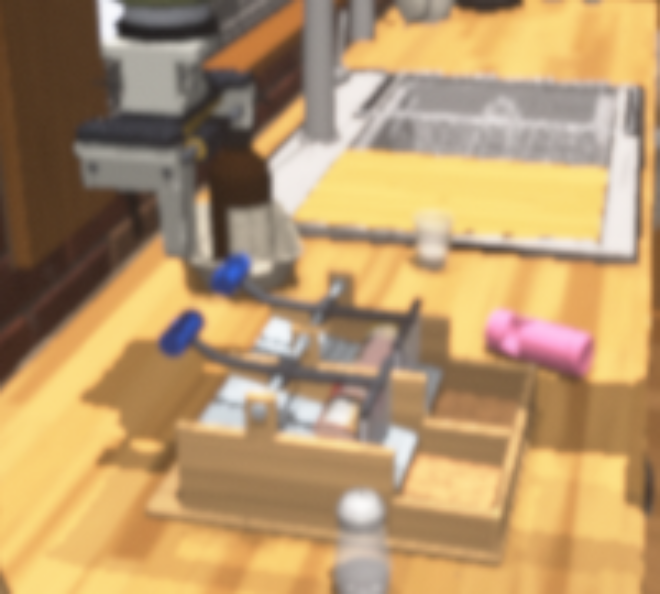

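The call was refused because the turn keys were missing, so the scene is unchanged. I'll send it again with every key.

Emit:
carry_out(targets=[{"hand":0,"x":0,"y":0,"z":0.03,"ax":0,"ay":0,"az":0},{"hand":0,"x":0,"y":0,"z":0.05,"ax":0,"ay":0,"az":0},{"hand":0,"x":0,"y":0,"z":0.06,"ax":0,"ay":0,"az":0},{"hand":0,"x":0,"y":0,"z":0.07,"ax":0,"ay":0,"az":0},{"hand":0,"x":0,"y":0,"z":0.08,"ax":0,"ay":0,"az":0},{"hand":0,"x":0,"y":0,"z":0.088,"ax":0,"ay":0,"az":0},{"hand":0,"x":0,"y":0,"z":0.093,"ax":0,"ay":0,"az":0},{"hand":0,"x":0,"y":0,"z":0.093,"ax":0,"ay":0,"az":0}])

```text
t: 3.2
tool_pos: [0.621, 0.0399, 0.2968]
orientation: [3.142, 0.001, -0.002]
force: [1.3, -0.8, 2.7]
opening: 0.0004
gripper_force: 1.5
```

```bash
python3 go.py .622 .041 .39; python3 -c "
from h import *
im,d=read_camera('side'); cv2.imwrite('pics/side3.png',cv2.resize(im[100:280,200:400],None,fx=3.3,fy=3.3))"
```

```text
t 3.2 pos [0.621  0.0399 0.2968] shift [ 0.0009 -0.0011 -0.0932]
turn [0.     0.001  0.0009] F [ 1.26 -0.76  2.7 ] open 0.00044481826361768376 q [-0.02  0.26  1.54 -0.    1.34  1.55]
```

View pics/side3.png

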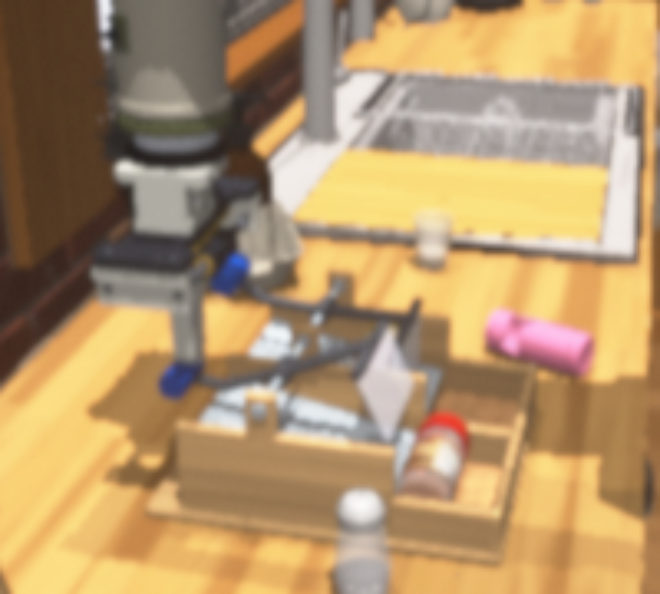

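The lever is down, with its pad at crop (178,380). The gate is up and the red-capped jar is entering the bay at crop (437,455). I'll hold briefly, then release slowly.

Emit:
carry_out(targets=[{"hand":0,"x":0,"y":0,"z":0,"ax":0,"ay":0,"az":0},{"hand":0,"x":0,"y":0,"z":0,"ax":0,"ay":0,"az":0},{"hand":0,"x":0,"y":0,"z":0,"ax":0,"ay":0,"az":0},{"hand":0,"x":0,"y":0,"z":0,"ax":0,"ay":0,"az":0},{"hand":0,"x":0,"y":0,"z":0,"ax":0,"ay":0,"az":0},{"hand":0,"x":0,"y":0,"z":0,"ax":0,"ay":0,"az":0},{"hand":0,"x":0,"y":0,"z":-0.01,"ax":0,"ay":0,"az":0},{"hand":0,"x":0,"y":0,"z":-0.02,"ax":0,"ay":0,"az":0}])

```text
t: 4.25
tool_pos: [0.6212, 0.0399, 0.318]
orientation: [-3.142, -0.001, 0.0]
force: [-1.9, 0.5, 2.1]
opening: 0.0004
gripper_force: 1.0
```

Emit:
carry_out(targets=[{"hand":0,"x":0,"y":0,"z":-0.01,"ax":0,"ay":0,"az":0},{"hand":0,"x":0,"y":0,"z":-0.02,"ax":0,"ay":0,"az":0},{"hand":0,"x":0,"y":0,"z":-0.04,"ax":0,"ay":0,"az":0},{"hand":0,"x":0,"y":0,"z":-0.065,"ax":0,"ay":0,"az":0},{"hand":0,"x":0,"y":0,"z":-0.09,"ax":0,"ay":0,"az":0},{"hand":0,"x":0,"y":0,"z":-0.11,"ax":0,"ay":0,"az":0},{"hand":0,"x":0,"y":0,"z":-0.11,"ax":0,"ay":0,"az":0},{"hand":0,"x":0,"y":0,"z":-0.11,"ax":0,"ay":0,"az":0}])

```text
t: 5.25
tool_pos: [0.6211, 0.0399, 0.4263]
orientation: [3.142, 0.001, -0.002]
force: [0.4, 0.4, -1.1]
opening: 0.0
gripper_force: 0.0
```

```bash
python3 go.py .622 .041 .39; python3 -c "
from h import *
im,d=read_camera('side'); cv2.imwrite('pics/side4.png',cv2.resize(im[100:280,200:400],None,fx=3.3,fy=3.3))
im,d2=read_camera('side')
p=camera_params('side');m=cv2.inRange(cv2.cvtColor(im,cv2.COLOR_BGR2HSV),(105,150,80),(130,255,255))
print([ (c.round(1),s[4]) for c,s in zip(*[cv2.connectedComponentsWithStats(m)[i] for i in (3,2)])][1:])"
```

```text
t 5.25 pos [0.6211 0.0399 0.4263] shift [ 0.001  -0.0011  0.0363]
turn [0.     0.0012 0.0008] F [ 0.39  0.42 -1.11] open 4.5446343703999437e-05 q [-0.02  0.18  1.39 -0.    1.57  1.55]
[(array([270.6, 180.9]), np.int32(39)), (array([255.8, 199.2]), np.int32(40))]
```

View pics/side4.png

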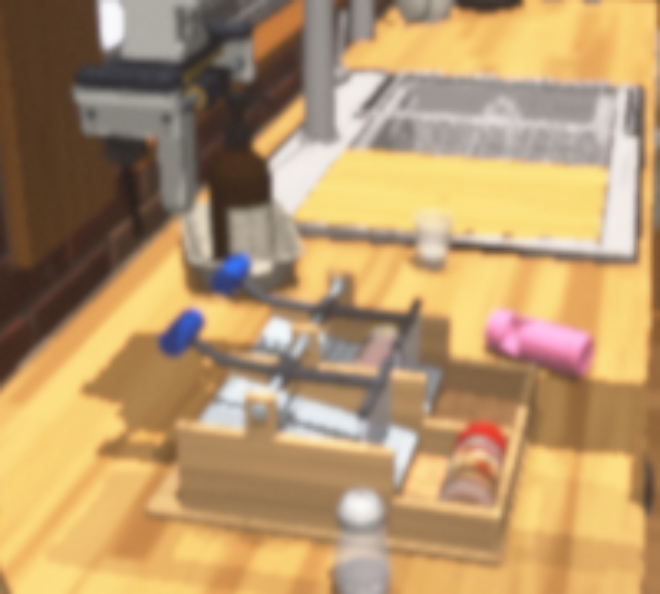

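The red-capped jar lies in the bay at crop (475,462). The left pad is back up at crop (182,332), the gate is shut and the other lane is unchanged. I'm handing it in.

```bash
python3 -c "
from h import *
print(robot.close_job())"
```

```text
the job is handed in; nothing more can be done
None
```

The red-capped jar was let out into its front bay, its lever is back up with the gate shut, the other lane and the loose items look undisturbed, and the job is handed in (no verdict was returned).

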